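# Fold away the two-section phone arm on the gym bench

## Task

Two swing arms stand open on the bench of this home gym. Fold away the one with two sections (the phone arm): first fold its outer section right back over the inner section, then swing the folded pair home until it lies along its own rail. Leave the single-section bottle-hoop arm as it is.

Things in the scene. Friction and masses are not known exactly. Their poses are not given: they have to be found in the camera images.
- tablet_mount: Fixed mount of the two-section phone arm, origin centred under its base: steel plate 220 x 70 mm, on it a grey rail 190 x 30 mm, top 45 mm high, along its x axis. The hinge post of the inner section stands on the rail 75 mm from the origin towards -x. Folded home, both sections lie over the rail.
- outer (a joint): Elbow hinge of the phone arm, rad: how far the outer section stands open from lying folded over the inner one. 0 = folded, at a stop; starts 1.1 to 1.9; folds counter-clockwise from above. Friction 0.2 N m, stays where left. Outer section: aluminium, 120 mm from elbow to end knob, 28 wide, 71 to 85 mm above the bench, black phone tray 50 x 75 on its middle, up to 91 mm.
- inner (a joint): Hinge of the inner section on the mount, rad: how far it stands open from its rail. 0 = home over the rail, at a stop; starts 0.8 to 1.4; folds counter-clockwise from above. Friction 0.5 N m: it stays put while the outer section is folded about the elbow. Inner section: aluminium, 150 mm from hinge to elbow, 28 wide, 55 to 69 mm above the bench.
- elbow_knob (a point): Black knob over the elbow, on the inner section: round, 24 mm across, 86 to 130 mm above the bench, turns freely on its stem, so a pinch from above can lead it along an arc without turning. Point on its axis at 112 mm height; x axis points along the inner section, mount hinge to elbow; the mount hinge is 150 mm back along x.
- end_knob (a point): Black knob on the free end of the outer section: round, 24 mm across, 86 to 130 mm above the bench, turns freely on its stem. Point on its axis at 112 mm height; x axis points along the outer section, elbow to end; the elbow axis is 120 mm back along x.
- bottle_knob (a point): Like knob, point at 112 mm height, on the end of the other arm, which is to be left alone: a single aluminium section 150 mm long with a steel bottle hoop on its side, on a mount of the same kind. Either mount may stand left or right.
There are look-alikes about, which are no part of the job. Leave any yellow look-alike of the tablet_mount alone.

How it is judged:
On the way:
1. the outer section is folded back over the inner one (within 10 degrees) while the inner one still stands out from its rail (by more than 20 degrees) (value of joint outer below 0.175 rad and value of joint inner above 0.35 rad), for 0.2 s.
At the end, for the whole second after the job is handed in: The outer section lies folded over the inner one (within 10 degrees), the inner section lies home along its rail (within 10 degrees), and both are at rest (value of joint each of outer, inner below 0.175 rad and velocity of joint inner between -0.05 and 0.05 rad/s and velocity of joint outer between -0.05 and 0.05 rad/s); the robot touches nothing.
It fails at once if the inner section is swung home (within 17 degrees) while the outer one is still unfolded (by more than 20 degrees) (value of joint inner below 0.3 rad and value of joint outer above 0.35 rad).
It fails at once if the single-section bottle arm is moved (its knob by more than 20 mm) (distance of bottle_knob from where it was at the start of the episode above 0.02 m).
It also fails if it takes over 53 s, if anything falls off the work surface, if the arm or the gripper's body presses on something with over 40 N, if the wrist force passes 120 N, or if a joint passes its speed limit or range.

## Robot

A 6-joint arm with a two-finger parallel gripper is mounted at the origin on the work surface. World frame = base frame: x ahead of the robot, y to its left, z up, the work surface at z = 0. Lengths are in m, angles in rad, forces in N, time in s.
With the tool pointing down it reaches from about 0.225 to 0.875 m from the base axis. Payload 3.4 kg.
Tool frame: the origin (TCP) lies at the very end of the fingers, on their centre line; the grasp point (between the pads) lies arm.tcp_to_grasp behind it (arm.tcp_to_grasp is the distance from the TCP to the grasp point, in m); z points along the fingers, y is the line along which they close (so a half turn about z gives the same grasp; the last joint's range is limited). The gripper opens to 85 mm and grips with 20 to 120 N. Pads are 22 mm wide; open, the fingers measure 114 mm over their backs; the gripper's body (76 mm by 85 mm) begins 54 mm behind the grasp point. The pads swing forward as they close: fully open they stand 13 mm farther back than shut.
Start: joints at [1.207, 0.276, 1.505, -0, 1.361, -0.121], TCP at [0.138, 0.558, 0.231] pointing down, gripper open.
Joint ranges: [-2.89, 2.89], [-0.75, 2.08], [0.22, 2.7], [-1.18, 4.32], [0.11, 2.71], [-2.7, 2.7]. Speed limits (rad/s): [2.57, 2.57, 3.14, 3.14, 3.14, 3.14].

## Interface

Orientations are given as a unit quaternion [w, x, y, z].
In Python, from workcell import arm, cams, order, spotter gives the robot as it stands.
- The arm moves only by the shell command python3 -m creep 'ROWS' [FORCE]. ROWS is JSON, one flat list of numbers, 5 for each row, row after row: the shift along the tool's x, y, z in cm, then the turn about the tool's z in rad, then the finger opening in cm, from 0 to 8.54. A call has 1 to 8 rows; each row is the pose to reach, as a shift and turn from the pose commanded when the call began, along the tool's axes at that moment; what a row does not reach only later rows make up. A row lasts 1/12 s, in which the tool goes at most 41.7 mm and 7.16 degrees, less where a joint would pass 70% of its speed; a pose out of reach is approached as far as the arm can. A call with a gripper value outside its range is refused whole. The fingers move at their own pace and stop on an object; FORCE is the grip in N (left out, the last holds). Time passes only in rows, so rows that repeat a pose let the fingers close. It gives the time, the measured TCP pose, the force, the opening and the grip force at its end, in the units of the state.
- arm.state(): the state, without advancing time (a new reading comes with each control period).
- cams.camera(name): name is "scene" or "top" or "wrist"; returns the picture (480x640x3 uint8, blue, green, red); there is no depth.
- cams.calibration(name): a dict with "fx", "fy", "cx", "cy" (pixels), "rvec" (rotation vector, rad) and "tvec" (3), from world to camera coordinates, as OpenCV has them. Camera axes: x right, y down, z forward; pixel columns grow to the right and rows downward; lengths in m; the calibration is good to about 2 mm. The wrist camera is an equidistant fisheye: a pixel r from the principal point sees the ray r / f radians off the axis. A picture is of the moment at which its call begins: read the wrist's pose just before it. calibration takes no time and is no camera call; for the wrist camera it gives the pose at the moment of the call.
- order.hand_in(): hands the job in; it is judged then, once.
Trained networks look in the newest picture that a camera, given by its name, has taken for a name from the list of things; names that differ only in an ending like _2 or _b are one class to them, and where a whole thing is asked for, a point or a joint stands for the part that bears it (a point fixed in the world has none). Each returns a list of dicts, best first, with "confidence" (0 to 1); they miss things now and then, are a little off and sometimes report something else, mostly with a low value. They report only what shows in the picture. A call takes as long as a camera call. They do not tell look-alikes from the thing itself.
- spotter.boxes_of(thing, camera): "location" ([x, y, z] in m, in world coordinates, good to about 4 mm: the middle of the surface that is visible of it).
- spotter.masks_of(thing, camera): "region" (480x640 bool, what is visible of it).
The state is a dict: "time": time; "joint_pos": joint angles; "joint_velocities": joint speeds; "tau": joint torques, N m; "tcp_pos": TCP position; "eef_rot": TCP orientation; "force": force on the tool from outside, world axes, zero at the start; "torque": the same for the moment, N m; "opening": opening from 0.0 (shut) to 1.0 (fully open); "grip_force": force on a finger pad.
Only numpy, scipy, OpenCV 4.12 (cv2) and the standard library are available. Lean on these libraries where they do the work, as an engineer would, in place of code of your own. Each camera call takes 0.05 s, during which the arm holds its last target. There are 200 camera calls.

## Working session

There is one attempt and no reset: what is moved stays moved. The work goes in short steps, Python scripts to look and compute and a shell command to move; the robot and the scene stay as the last step left them, time stands still between calls to the robot, and variables do not carry over. Pictures are saved under pics/ and viewed, at most 10 in all, crops included, and the job is handed in when it is done.

```bash
mkdir -p pics
python3 - <<'E'
from workcell import arm,cams,spotter
import cv2
s=arm.state();print(s['time'],s['tcp_pos'],s['eef_rot'],arm.tcp_to_grasp,s['opening'])
for c in("top","scene"):
    cv2.imwrite(f"pics/{c}0.png",cams.camera(c))
    for t in("tablet_mount","elbow_knob","end_knob","bottle_knob","outer","inner"):
        for d in spotter.boxes_of(t,c): print(c,t,round(d['confidence'],2),[round(float(v),3) for v in d['location']])
print(arm.state()['time'])
E
```

```text
0.0 [0.1380677  0.55763963 0.23043735] [-2.07392401e-04  1.21096265e-01  9.92640360e-01 -8.75868652e-04] 0.0187 0.9994876861936646
top tablet_mount 0.98 [0.288, -0.235, 0.072]
top tablet_mount 0.66 [0.431, -0.453, 0.07]
top tablet_mount 0.63 [0.507, -0.214, 0.048]
top elbow_knob 0.8 [0.436, -0.461, 0.085]
top elbow_knob 0.71 [0.288, -0.235, 0.083]
top end_knob 0.81 [0.438, -0.458, 0.089]
top end_knob 0.76 [0.289, -0.232, 0.092]
top end_knob 0.61 [0.604, -0.187, 0.088]
top bottle_knob 0.96 [0.543, 0.119, 0.074]
top bottle_knob 0.5 [0.607, -0.184, 0.09]
top outer 0.91 [0.606, -0.185, 0.086]
top outer 0.85 [0.434, -0.462, 0.084]
top outer 0.74 [0.292, -0.233, 0.085]
top inner 0.75 [0.288, -0.235, 0.088]
top inner 0.73 [0.441, -0.464, 0.088]
top inner 0.69 [0.589, -0.223, 0.084]
scene tablet_mount 0.88 [0.301, -0.252, 0.044]
scene tablet_mount 0.85 [0.456, -0.483, 0.042]
scene tablet_mount 0.71 [0.515, -0.234, 0.06]
scene elbow_knob 0.67 [0.449, -0.47, 0.088]
scene elbow_knob 0.65 [0.295, -0.247, 0.089]
scene elbow_knob 0.62 [0.592, -0.253, 0.082]
scene end_knob 0.76 [0.45, -0.463, 0.087]
scene end_knob 0.74 [0.297, -0.245, 0.088]
scene end_knob 0.64 [0.603, -0.184, 0.086]
scene bottle_knob 0.65 [0.558, 0.119, 0.068]
scene outer 0.9 [0.602, -0.185, 0.088]
scene outer 0.78 [0.442, -0.468, 0.088]
scene outer 0.57 [0.296, -0.239, 0.087]
scene inner 0.89 [0.599, -0.254, 0.084]
scene inner 0.66 [0.298, -0.242, 0.085]
scene inner 0.65 [0.448, -0.473, 0.087]
scene inner 0.26 [0.516, -0.232, 0.059]
scene inner 0.17 [0.604, -0.186, 0.088]
0.7
```

View pics/top0.png

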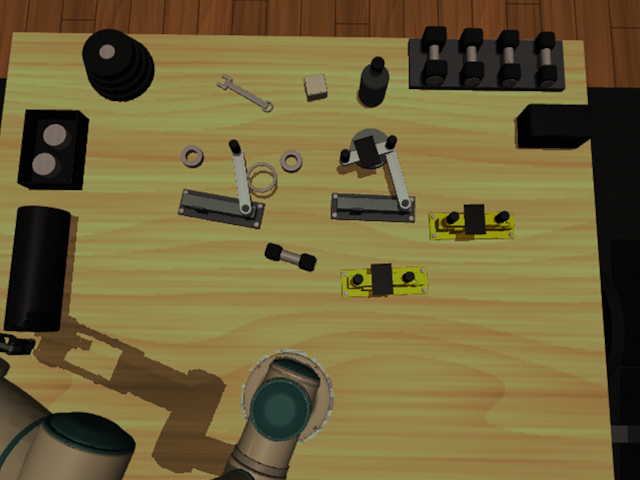

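View pics/scene0.png

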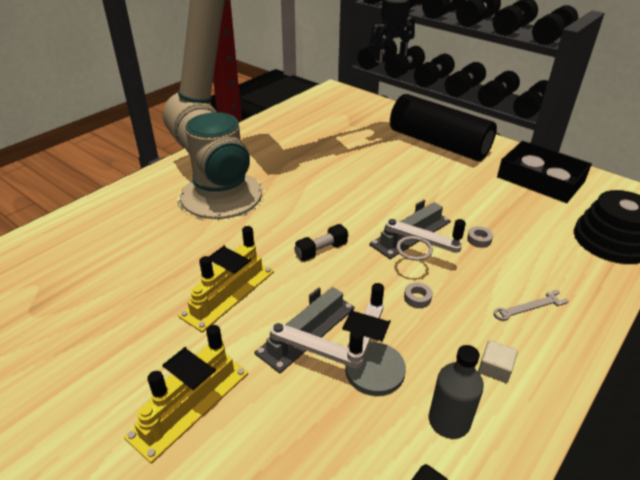

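```bash
cat > h.py <<'E'
import numpy as np,cv2
from workcell import arm,cams,spotter
from scipy.spatial.transform import Rotation as R
def ray(c,uv,z):
    k=cams.calibration(c);K=np.array([[k['fx'],0,k['cx']],[0,k['fy'],k['cy']],[0,0,1]])
    M=cv2.Rodrigues(np.array(k['rvec'],float))[0];o=-M.T@np.array(k['tvec'],float).ravel()
    d=M.T@np.linalg.inv(K)@[uv[0],uv[1],1.];return o+d*(z-o[2])/d[2]
def proj(c,p):
    k=cams.calibration(c);K=np.array([[k['fx'],0,k['cx']],[0,k['fy'],k['cy']],[0,0,1]])
    return cv2.projectPoints(np.array(p,float).reshape(-1,1,3),np.array(k['rvec'],float),np.array(k['tvec'],float),K,None)[0].reshape(-1,2)
def tool(p):  # world point for grasp -> shift in tool cm from present TCP
    s=arm.state();q=s['eef_rot'];M=R.from_quat([q[1],q[2],q[3],q[0]]).as_matrix()
    return np.round(100*M.T@(np.array(p)-s['tcp_pos']),2)
E
python3 - <<'E'
from h import *
a=cv2.imread("pics/top0.png")[110:230,310:430];b=cv2.imread("pics/scene0.png")[270:390,250:410]
cv2.imwrite("pics/crop.png",np.hstack([cv2.resize(a,None,fx=4,fy=4)[:480,:],cv2.resize(b,None,fx=2,fy=2,)[:240].repeat(2,0)[:, :320]]))
for n,uv in dict(hinge=(405,204),elbow=(391,142),end=(345,157)).items(): print(n,[ray("top",uv,z).round(3) for z in(.07,.112,.13)])
E
```

```text
hinge [array([ 0.479, -0.286,  0.07 ]), array([ 0.469, -0.28 ,  0.112]), array([ 0.464, -0.277,  0.13 ])]
elbow [array([ 0.641, -0.252,  0.07 ]), array([ 0.625, -0.247,  0.112]), array([ 0.618, -0.244,  0.13 ])]
end [array([ 0.599, -0.135,  0.07 ]), array([ 0.585, -0.134,  0.112]), array([ 0.579, -0.133,  0.13 ])]
```

View pics/crop.png

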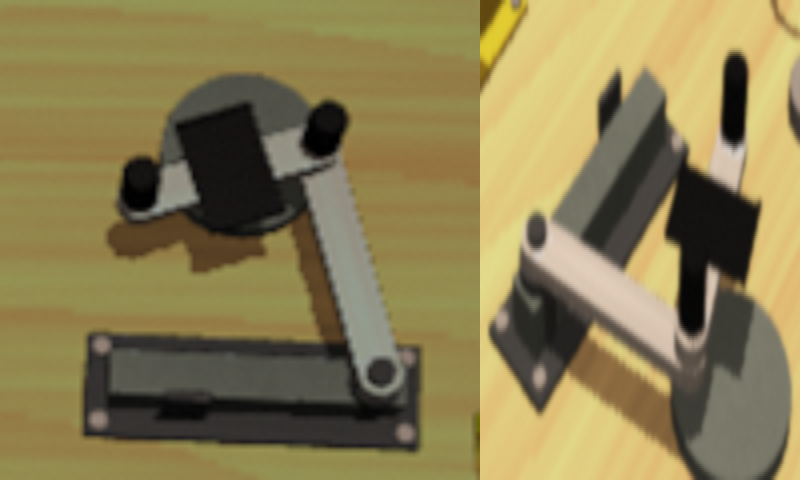

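The targets are: grey two-section arm with black tray, top (373,207) hinge (405,203), elbow (392,138), end knob (345,152) — fits (grey mount, tray, open). Yellow folded ones (472,223), (384,280) are look-alikes; the single arm with hoop (222,208) is to be left alone.

Run:
```python
from h import *
from scipy.optimize import least_squares
def mk(p):
    h=np.array(p[:2]);e=h+.15*np.array([np.cos(p[2]),np.sin(p[2])]);n=e+.12*np.array([np.cos(p[3]),np.sin(p[3])]);return h,e,n
obs={'top':[(405.2,203.2),(392.5,138.5),(345.5,152.5)],'scene':[(278.5,328.5),(356.5,331),(377,286)]}
def f(p):
    h,e,n=mk(p);P=[[*h,.073],[*e,.130],[*n,.130]]
    return np.concatenate([(proj(c,P)-obs[c]).ravel() for c in obs])
r=least_squares(f,[.47,-.28,.1,2]);h,e,n=mk(r.x);print(r.x.round(3),r.fun.round(1));print('h,e,n',h.round(4),e.round(4),n.round(4))
# mount axis from plate corners
a,b=ray('top',(335,196),.005),ray('top',(411.5,199.5),.005);print('rail dir',np.arctan2(*(a-b)[1::-1]).round(3))
print('above end',tool([*n,.145]),'above elbow',tool([*e,.145]))
```

```text
[ 0.482 -0.289  0.274  1.894] [ 0.9 -0.8  0.   0.2  0.1  0.5 -0.6 -1.6  0.4  1.2  0.6 -0.8]
h,e,n [ 0.4823 -0.2886] [ 0.6268 -0.2481] [ 0.5887 -0.1343]
rail dir 1.54
above end [-60.37 -56.39   8.63] above elbow [-66.8  -66.52   8.63]
```

```bash
python3 -m creep '[-60.4,-56.4,0,0,7,-60.4,-56.4,0,0,7,-60.4,-56.4,0,0,7,-60.4,-56.4,0,0,7,-60.4,-56.4,0,0,7,-60.4,-56.4,0,0,7,-60.4,-56.4,0,0,7,-60.4,-56.4,0,0,7]' 40; python3 -c "
from h import *
print(tool([.5887,-.1343,.145]))"
```

```text
time: 1.37
tcp_pos: [0.3206, 0.277, 0.2316]
eef_rot: [0.0, 0.121, 0.993, 0.0]
force: [0.5, 0.4, -0.2]
opening: 0.82
grip_force: 0.0
[-35.88 -33.51   8.67]
```

```bash
python3 -m creep '[-35.9,-33.5,0,0,7,-35.9,-33.5,0,0,7,-35.9,-33.5,0,0,7,-35.9,-33.5,0,0,7,-35.9,-33.5,0,0,7,-35.9,-33.5,0,0,7,-35.9,-33.5,0,0,7,-35.9,-33.5,0,0,7]'; python3 -c "
from h import *
print(tool([.5887,-.1343,.145]))"
```

```text
time: 2.03
tcp_pos: [0.5027, -0.0026, 0.2316]
eef_rot: [0.0, 0.121, 0.993, 0.0]
force: [0.1, -0.6, 0.6]
opening: 0.822
grip_force: 0.0
[-11.51 -10.71   8.66]
```

```bash
python3 -m creep '[-11.5,-10.7,0,0,7,-11.5,-10.7,0,0,7,-11.5,-10.7,0,0,7,-11.5,-10.7,0,0,7,-11.5,-10.7,0,0,7,-11.5,-10.7,4,0,7,-11.5,-10.7,6.5,0,7,-11.5,-10.7,6.5,0,7]'
python3 - <<'E'
from h import *
print(tool([.5887,-.1343,.145]))
k=cams.calibration("wrist")
im=cams.camera("wrist");cv2.imwrite("pics/w1.png",im)
M=cv2.Rodrigues(np.array(k['rvec'],float))[0]
for n,p in dict(end=[.5887,-.1343,.13],elbow=[.6268,-.2481,.13]).items():
    c=M@np.array(p)+np.array(k['tvec']).ravel();r=np.hypot(c[0],c[1]);t=np.arctan2(r,c[2])
    print(n,k['cx']+k['fx']*t*c[0]/r,k['cy']+k['fy']*t*c[1]/r)
E
```

```text
time: 2.7
tcp_pos: [0.5839, -0.1308, 0.1608]
eef_rot: [-0.006, 0.121, 0.993, 0.001]
force: [-0.7, 0.1, -0.5]
opening: 0.817
grip_force: 0.0
[-0.57 -0.23  1.58]
end 317.8618808327581 299.0758160784208
elbow 162.57061446232163 383.1751144056722
```

View pics/w1.png

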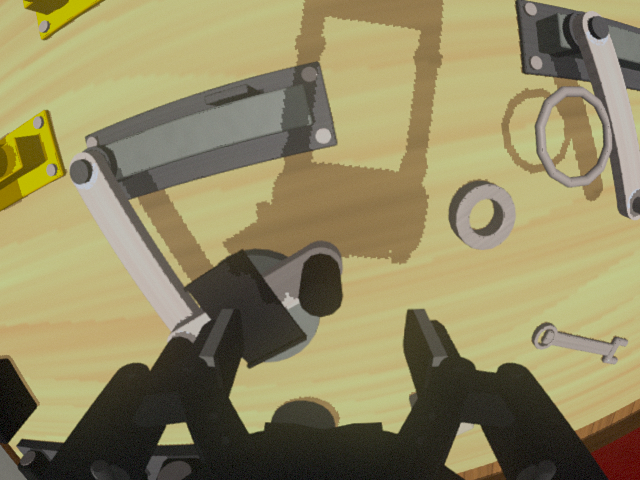

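The wrist view shows the end knob top at about (322,298), where my estimate projects (318,299), centred between the fingers; elbow at left near (190,325). Descend and grip.

```bash
python3 -m creep '[-0.5,-0.3,0,0,7,-0.5,-0.3,2,0,7,-0.5,-0.3,4,0,7,-0.5,-0.3,6,0,7,-0.5,-0.3,6.3,0,7,-0.5,-0.3,6.3,0,2,-0.5,-0.3,6.3,0,1,-0.5,-0.3,6.3,0,1]' 40; python3 -m creep '[0,0,0,0,1,0,0,0,0,1,0,0,0,0,1,0,0,0,0,1]'
```

```text
time: 3.42
tcp_pos: [0.5936, -0.1367, 0.1055]
eef_rot: [0.002, 0.121, 0.993, -0.0]
force: [0.7, 0.4, 0.1]
opening: 0.403
grip_force: 0.0
time: 3.75
tcp_pos: [0.5933, -0.1359, 0.1054]
eef_rot: [0.002, 0.121, 0.993, 0.0]
force: [-0.1, 2.1, 5.9]
opening: 0.261
grip_force: 39.1
```

```bash
cat >> h.py <<'E'
def arc(c,r,a0,a1,n):
    q=arm.state()['eef_rot'];M=R.from_quat([q[1],q[2],q[3],q[0]]).as_matrix()
    a=np.linspace(a0,a1,n+1);P=np.c_[c[0]+r*np.cos(a),c[1]+r*np.sin(a),0*a]@M*100
    for i in range(0,n,8): print((P[i+1:i+9]-P[i])[:,:2].round(1).tolist())
E
python3 -c "
from h import *
arc((.6268,-.2481),.12,1.894,3.43,24)"
```

```text
[[0.6, -0.4], [1.2, -0.9], [1.8, -1.4], [2.4, -2.0], [2.9, -2.5], [3.3, -3.1], [3.8, -3.8], [4.1, -4.5]]
[[0.3, -0.7], [0.6, -1.4], [0.9, -2.1], [1.1, -2.9], [1.2, -3.6], [1.4, -4.4], [1.4, -5.1], [1.4, -5.9]]
[[-0.0, -0.8], [-0.1, -1.5], [-0.3, -2.3], [-0.4, -3.0], [-0.7, -3.8], [-1.0, -4.5], [-1.3, -5.2], [-1.7, -5.8]]
```

```bash
python3 -m creep '[0.6,-0.4,0,0,1,1.2,-0.9,0,0,1,1.8,-1.4,0,0,1,2.4,-2.0,0,0,1,2.9,-2.5,0,0,1,3.3,-3.1,0,0,1,3.8,-3.8,0,0,1,4.1,-4.5,0,0,1]'
python3 - <<'E'
from h import *
cv2.imwrite("pics/t1.png",cv2.resize(cams.camera("top")[110:230,310:430],None,fx=4,fy=4))
E
```

```text
time: 4.42
tcp_pos: [0.5424, -0.1701, 0.1054]
eef_rot: [0.002, 0.121, 0.993, 0.0]
force: [-0.2, 2.7, 8.4]
opening: 0.263
grip_force: 39.3
```

View pics/t1.png

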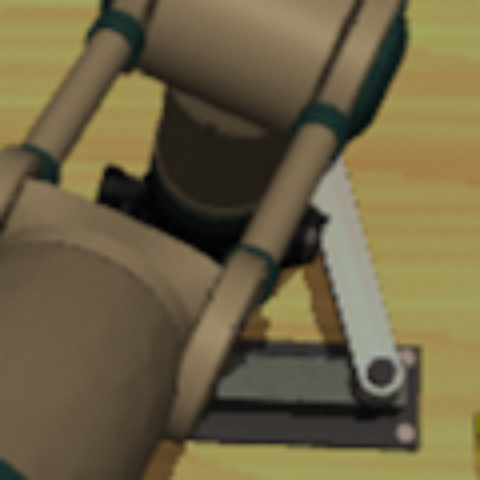

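The arm hides the elbow, but the inner section is unmoved (hinge (381,373), edge as before) and the grip holds. Continue.

```bash
python3 -m creep '[0.3,-0.7,0,0,1,0.6,-1.4,0,0,1,0.9,-2.1,0,0,1,1.1,-2.9,0,0,1,1.2,-3.6,0,0,1,1.4,-4.4,0,0,1,1.4,-5.1,0,0,1,1.4,-5.9,0,0,1]'; python3 -m creep '[0,-0.8,0,0,1,-0.1,-1.5,0,0,1,-0.3,-2.3,0,0,1,-0.4,-3.0,0,0,1,-0.7,-3.8,0,0,1,-1.0,-4.5,0,0,1,-1.3,-5.2,0,0,1,-1.6,-5.7,0,0,1]';python3 - <<'E'
from h import *
im=cams.camera("scene");cv2.imwrite("pics/s2.png",cv2.resize(im[200:420,180:450],None,fx=2.5,fy=2.5))
E
```

```text
time: 5.13
tcp_pos: [0.5149, -0.2244, 0.1054]
eef_rot: [0.002, 0.121, 0.993, -0.0]
force: [-0.0, 2.0, 6.6]
opening: 0.266
grip_force: 39.2
time: 5.8
tcp_pos: [0.5163, -0.2814, 0.1052]
eef_rot: [0.001, 0.122, 0.993, 0.002]
force: [-0.8, 15.0, 14.2]
opening: 0.262
grip_force: 40.3
```

View pics/s2.png

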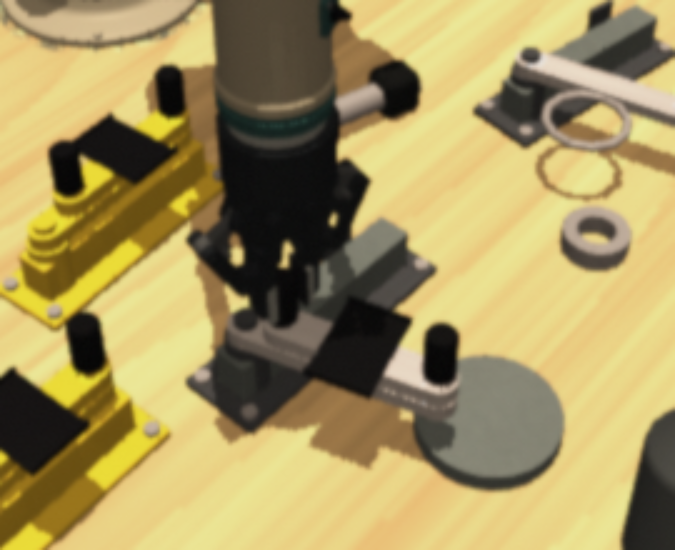

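Folded: the outer lies over the inner, end knob beside the hinge, reaction 15 N from the stop. Release, lift, and move towards the elbow knob.

```bash
python3 -m creep '[0,0.3,0,0,1,0,0.3,0,0,7,0,0.3,0,0,7,0,0.3,0,0,7,0,0.3,0,0,7,0,0.3,-3,0,7,0,0.3,-6,0,7,0,0.3,-6,0,7]'; python3 -m creep '[4,8,0,0,7,8,14,0,0,7,8,14,0,0,7,8,14,0,0,7,8,14,0,0,7,8,14,0,0,7,8,14,0,0,7]';python3 - <<'E'
from h import *
im=cams.camera("scene");im2=cams.camera("top");cv2.imwrite("pics/t3.png",np.hstack([cv2.resize(im2[110:230,310:430],None,fx=3,fy=3),cv2.resize(im[270:390,230:380],None,fx=2.8,fy=3)]))
E
```

```text
time: 6.52
tcp_pos: [0.5191, -0.2824, 0.1687]
eef_rot: [0.005, 0.121, 0.993, -0.002]
force: [1.0, -0.8, 0.8]
opening: 0.82
grip_force: 0.0
time: 7.1
tcp_pos: [0.4728, -0.1255, 0.1634]
eef_rot: [0.001, 0.121, 0.993, -0.0]
force: [-0.7, -0.4, 0.7]
opening: 0.819
grip_force: 0.0
```

View pics/t3.png

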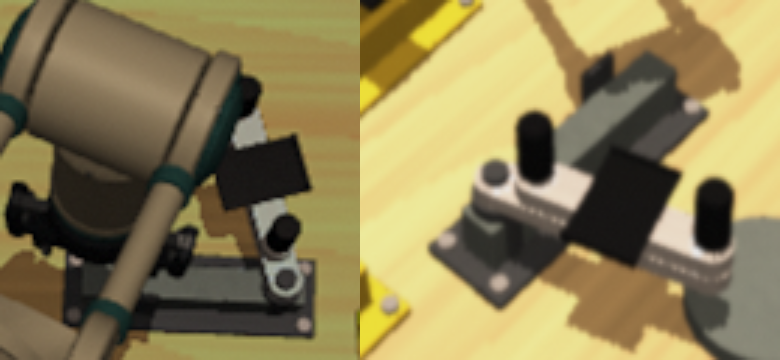

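Both folded: elbow knob unmoved at the scene pixel (356,332), inner still open. Now to the elbow knob.

```bash
python3 -c "
from h import *
print(tool([.6268,-.2481,.102]))"
```

```text
[-17.86  -8.1    6.15]
```

```bash
python3 -m creep '[-17.9,-8.1,0,0,7,-17.9,-8.1,0,0,7,-17.9,-8.1,0,0,7,-17.9,-8.1,0,0,7,-17.9,-8.1,0,0,7,-17.9,-8.1,0,0,7,-17.9,-8.1,0,0,7,-17.9,-8.1,0,0,7]'
python3 - <<'E'
from h import *
print(tool([.6268,-.2481,.102]))
k=cams.calibration("wrist")
im=cams.camera("wrist");cv2.imwrite("pics/w2.png",im)
M=cv2.Rodrigues(np.array(k['rvec'],float))[0]
c=M@np.array([.6268,-.2481,.13])+np.array(k['tvec']).ravel();r=np.hypot(c[0],c[1]);t=np.arctan2(r,c[2])
print(k['cx']+k['fx']*t*c[0]/r,k['cy']+k['fy']*t*c[1]/r)
E
```

```text
time: 7.87
tcp_pos: [0.6255, -0.2473, 0.1622]
eef_rot: [-0.001, 0.122, 0.993, 0.001]
force: [-0.5, 0.3, 1.6]
opening: 0.82
grip_force: 0.0
[-0.16 -0.06  6.01]
321.2795268659713 290.41558482824263
```

View pics/w2.png

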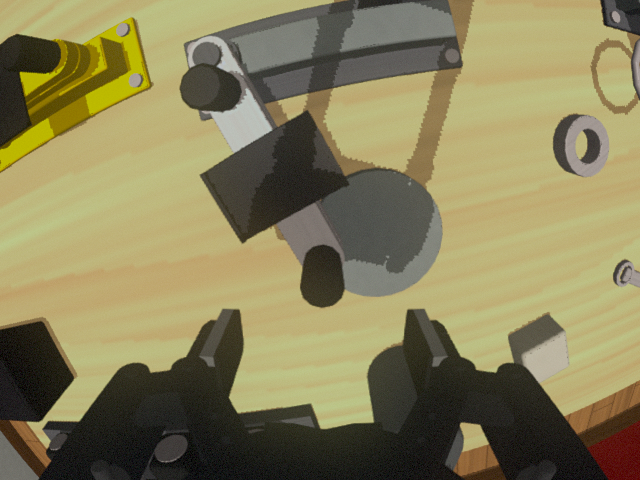

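The elbow knob top is at (322,287) against a predicted (321,290), centred between the fingers. Descend and grip.

```bash
python3 -m creep '[-0.1,0,2,0,7,-0.1,0,4,0,7,-0.1,0,6,0,7,-0.1,0,6,0,7,-0.1,0,6,0,2,-0.1,0,6,0,1,-0.1,0,6,0,1,-0.1,0,6,0,1]' 50; python3 -m creep '[0,0,0,0,1,0,0,0,0,1,0,0,0,0,1,0,0,0,0,1]'; python3 -c "
from h import *
arc((.4823,-.2886),.15,.274,1.56,24)"
```

```text
time: 8.58
tcp_pos: [0.6281, -0.2476, 0.1053]
eef_rot: [0.001, 0.121, 0.993, -0.001]
force: [-0.8, 0.2, 11.4]
opening: 0.261
grip_force: 51.4
time: 8.92
tcp_pos: [0.6281, -0.2475, 0.1054]
eef_rot: [0.001, 0.121, 0.993, -0.001]
force: [-1.6, -0.3, 5.9]
opening: 0.26
grip_force: 49.2
[[0.4, 0.7], [0.9, 1.4], [1.4, 2.0], [1.9, 2.6], [2.4, 3.2], [3.0, 3.7], [3.6, 4.3], [4.3, 4.8]]
[[0.7, 0.5], [1.4, 0.9], [2.1, 1.2], [2.8, 1.6], [3.5, 1.9], [4.3, 2.2], [5.1, 2.4], [5.8, 2.5]]
[[0.8, 0.1], [1.6, 0.2], [2.4, 0.3], [3.2, 0.3], [4.0, 0.3], [4.8, 0.2], [5.6, 0.1], [6.4, -0.1]]
```

```bash
python3 -m creep '[0.4,0.7,0,0,1,0.9,1.4,0,0,1,1.4,2.0,0,0,1,1.9,2.6,0,0,1,2.4,3.2,0,0,1,3.0,3.7,0,0,1,3.6,4.3,0,0,1,4.3,4.8,0,0,1]';python3 -m creep '[0.7,0.5,0,0,1,1.4,0.9,0,0,1,2.1,1.2,0,0,1,2.8,1.6,0,0,1,3.5,1.9,0,0,1,4.3,2.2,0,0,1,5.1,2.4,0,0,1,5.8,2.5,0,0,1]'
```

```text
time: 9.58
tcp_pos: [0.599, -0.1916, 0.1053]
eef_rot: [0.003, 0.121, 0.993, -0.002]
force: [1.1, -3.4, 5.8]
opening: 0.258
grip_force: 49.2
time: 10.25
tcp_pos: [0.5494, -0.1526, 0.1053]
eef_rot: [0.004, 0.121, 0.993, -0.001]
force: [3.7, -0.5, 4.5]
opening: 0.263
grip_force: 49.1
```

Run:
```python
from h import *
im=cams.camera("scene");
for d in spotter.boxes_of("end_knob","scene"): print(round(d['confidence'],2),np.round(d['location'],3),proj("scene",d['location']).round())
cv2.imwrite("pics/s4.png",cv2.resize(im[230:390,210:410],None,fx=3,fy=3))
```

```text
0.95 [ 0.515 -0.221  0.089] [[316. 308.]]
0.81 [ 0.297 -0.244  0.085] [[226. 265.]]
0.65 [ 0.451 -0.464  0.086] [[189. 374.]]
```

View pics/s4.png

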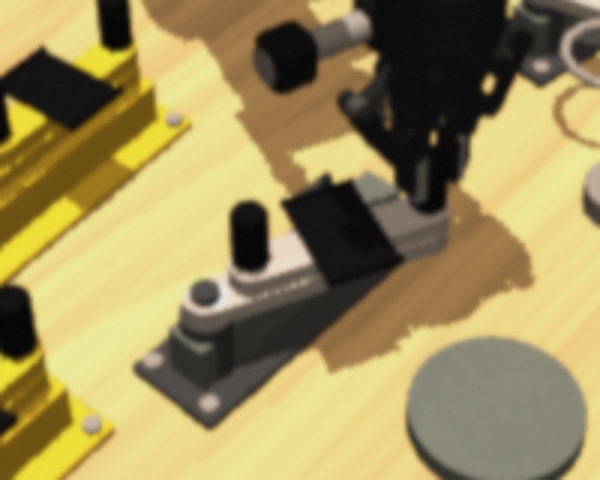

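Outer still lies folded over the inner (end knob (248,235) over the section), inner about 0.4 rad from home. Finish the swing to the stop.

```bash
python3 -m creep '[0.8,0.1,0,0,1,1.6,0.2,0,0,1,2.4,0.3,0,0,1,3.2,0.3,0,0,1,4.0,0.3,0,0,1,4.8,0.2,0,0,1,5.4,0.1,0,0,1,6.0,0,0,0,1]'; python3 -m creep '[0.3,-0.1,0,0,1,0.3,-0.1,0,0,1,0.3,-0.1,0,0,1,0.3,-0.1,0,0,1]'
```

```text
time: 11.02
tcp_pos: [0.4912, -0.1376, 0.1053]
eef_rot: [0.004, 0.121, 0.993, -0.0]
force: [3.7, 0.6, 7.2]
opening: 0.263
grip_force: 49.4
time: 11.35
tcp_pos: [0.4875, -0.1375, 0.1053]
eef_rot: [0.003, 0.121, 0.993, 0.0]
force: [0.4, 1.3, 9.2]
opening: 0.26
grip_force: 49.6
```

```bash
python3 -m creep '[0.2,0,0,0,1,0.4,-0.1,0,0,1,0.5,-0.1,0,0,1,0.5,-0.1,0,0,1]'
```

```text
time: 11.68
tcp_pos: [0.4871, -0.1375, 0.1054]
eef_rot: [0.008, 0.122, 0.992, 0.0]
force: [11.6, 2.2, 1.5]
opening: 0.262
grip_force: 49.0
```

At the stop (11.6 N reaction, tool not advancing). Relax, release, lift.

```bash
python3 -m creep '[-0.4,0,0,0,1,-0.4,0,0,0,6,-0.4,0,0,0,6,-0.4,0,0,0,6,-0.4,0,0,0,6,-0.4,0,-3,0,6,-0.4,0,-7,0,6,-0.4,0,-9,0,6]'; python3 -m creep '[0,10,-3,0,6,0,14,-3,0,6,0,18,-3,0,6,0,20,-3,0,6,0,20,-3,0,6,0,20,-3,0,6,0,20,-3,0,6,0,20,-3,0,6]'
python3 - <<'E'
from h import *
a=cams.camera("top");b=cams.camera("scene");cv2.imwrite("pics/f.png",np.hstack([cv2.resize(a[130:240,310:430],None,fx=3.3,fy=3.6)[:396],cv2.resize(b[270:380,240:360],None,fx=3.3,fy=3.6)[:396]]))
print(arm.state()['force'],spotter.boxes_of("bottle_knob","scene")[:1])
E
```

```text
time: 12.35
tcp_pos: [0.4852, -0.1389, 0.1963]
eef_rot: [0.002, 0.121, 0.993, -0.0]
force: [1.2, -0.4, -0.4]
opening: 0.704
grip_force: 0.0
time: 13.02
tcp_pos: [0.5317, 0.0554, 0.2227]
eef_rot: [-0.001, 0.121, 0.993, -0.0]
force: [0.0, -0.5, -0.4]
opening: 0.705
grip_force: 0.0
[0.49639015 0.26089987 0.3492279 ] [{'location': [0.5543, 0.1187, 0.0659], 'confidence': 0.77}]
```

View pics/f.png

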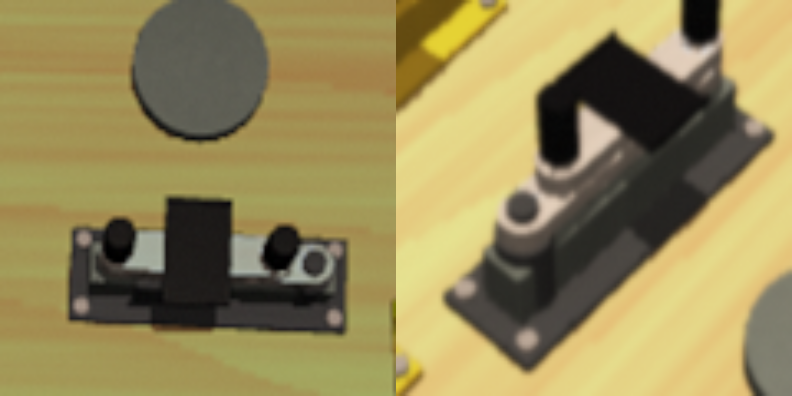

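Both sections lie over the rail (knobs at (119,238) and (282,245), hinge (315,262)), the arm is clear, and the bottle arm is unmoved.

```bash
python3 -c "
from workcell import order
print(order.hand_in())"
```

```text
the job is handed in; nothing more can be done
None
```

The phone arm is folded and lies home along its rail, the bottle arm was left as it was, and the job is handed in; the hand-in returned no verdict.

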